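Find the loose bolt of the saw rest and hold its cover open

ROBOT

A 6-joint arm with a two-finger parallel gripper is mounted at the origin on the work surface. World frame = base frame: x ahead of the robot, y to its left, z up, the work surface at z = 0. Lengths are in m, angles in rad, forces in N, time in s.
With the tool pointing down it reaches from about 0.3 to 0.775 m from the base axis. Payload 14.6 kg.
Tool frame: the origin (TCP) lies at the very end of the fingers, on their centre line; the grasp point (between the pads) lies behind it (bot.tcp_to_grasp is the x of the grasp point in the tool frame, in m); x points along the fingers, y is the direction in which the jaws open and shut, and the axes are right-handed (so a half turn about x gives the same grasp; the last joint's range is limited). The gripper opens to 94 mm and grips with 3 to 60 N. Pads are 16 mm wide; open, the fingers measure 119 mm over their backs; the gripper's body (75 mm by 177 mm) begins 78 mm behind the grasp point.
Start: joints at [1.041, 0.3, 1.521, -0, 1.321, -0.067], TCP at [0.246, 0.492, 0.205] pointing down, gripper open.
Joint ranges: [-3.03, 3.03], [-0.79, 2.21], [0.23, 2.52], [-1.04, 4.18], [0, 3.07], [-2.55, 2.55]. Speed limits (rad/s): [2.22, 2.22, 2.57, 3.14, 3.14, 3.14].

INTERFACE

Orientations are given as a unit quaternion [w, x, y, z].
In Python, from bench import bot gives the robot as it stands.
- The arm moves only by the tool apply_moves, never from a script. Its argument "steps" is a list of rows, each an object with "fingers": the closure, from 0 (fully open) to 1 (shut); "xyz": the shift along the tool's x, y, z in cm, a list of three; "rotation": the turn, a rotation vector about the tool's x, y, z in degrees, a list of three. In form: [{"fingers": fingers, "xyz": [dx, dy, dz], "rotation": [wx, wy, wz]}, ...]. A call has 1 to 10 rows; each row shifts and turns the commanded pose from where the row before left it, along the tool's axes as they then stand; what a row does not reach is not made up. A row lasts 1/8 s, in which the tool goes at most 62.5 mm and 10.7 degrees, less where a joint would pass 70% of its speed; a pose out of reach is approached as far as the arm can. A call is refused whole if a number of a shift passes 6.25 or a number of a turn 10.7, either way. A call with a gripper value outside its range is refused whole. The fingers move at their own pace and stop on an object; "newtons" is the grip in N (left out, the last holds). Time passes only in rows, so rows that do not move let the fingers close. It gives the time, the measured TCP pose, the force and the opening at its end, in the units of the state.
- bot.get_obs(): the state, without advancing time (a new reading comes with each control period).
- bot.grab_frame(name): name is "side" or "top"; returns a dict with "pixels" (400x640x3 uint8, red, green, blue), "vertical_fov" (degrees; the focal length in pixels is half the picture's height over the tangent of half this angle, whatever the lens; pixels are square), "cx", "cy" (the principal point, pixels), "rvec" (rotation vector, rad) and "tvec" (3), from world to camera coordinates, as OpenCV has them. Camera axes: x right, y down, z forward; pixel columns grow to the right and rows downward; lengths in m; the calibration is good to about 2 mm. A picture is of the moment at which its call begins. There is no depth.
- bot.finish_job(): hands the job in, once; it reports no verdict.
Trained networks look in a picture, given as the dict that the camera call returned (one of the last four; its "shot" number tells which), for a name from the list of things; names that differ only in an ending like _2 or _b are one class to them, and where a whole thing is asked for, a point or a joint stands for the part that bears it (a point fixed in the world has none). Each returns a list of dicts, best first, with "confidence" (0 to 1); they miss things now and then, are a little off and sometimes report something else, mostly with a low value. They report only what shows in the picture. A call takes as long as a camera call.
- bot.find_in(picture, label): "extent" ([left, top, right, bottom] in pixels, round what is visible of it).
- bot.spot_point(picture, label): "at" ([column, row] in pixels: a listed point, or the origin of a listed thing).
The state is a dict: "time": time; "q": joint angles; "qvel": joint speeds; "tau": joint torques, N m; "tool_pos": TCP position; "eef_rot": TCP orientation; "force": force on the tool from outside, world axes, zero at the start; "ft_torque": the same for the moment, N m; "grip_width": opening from 0.0 (shut) to 1.0 (fully open).
Only numpy, scipy, OpenCV 4.12 (cv2) and the standard library are available. Lean on these libraries where they do the work, as an engineer would, in place of code of your own. Each camera call takes 0.05 s, during which the arm holds its last target. There are 200 camera calls.

TASK

One of the three bolts that hold the saw rest to the bench has come loose: tap the bolt heads from above until you find the one that sinks, and push it right down. Then lift that bolt's hinged cover by its bar handle to about halfway up (45 degrees or more) and finish while still holding it open with the gripper, so that the bolt can be seen to. Do not lift the other two covers, and leave the jar, bowl, carving and spanner where they are.

Things in the scene. Friction and masses are not known exactly. Their poses are not given: they have to be found in the camera images.
- rest: Saw rest: timber beam fixed to the table, 150 mm (its x) x 420 mm (its y, long side) x 40 mm high. Origin at the centre of its underside on the table, z up. Three equal bolts stand in a row along its y (bolt1 at y = -130 mm, bolt2 at 0, bolt3 at +130 mm, all at x = +10 mm), each with its own hinged cover. All look alike; any may be the loose one.
- bolt1 (a joint): How far the bolt at the -y end of the beam has sunk, in m: 0 as found, 0.008 fully sunk. A tight bolt does not give (under 1.5 mm even at 20 N); the loose one slides straight down under a push of about 3 to 6 N (slow, stiff slide: 2 N friction plus 60 N s/m), stops at 8 mm and stays down.
- bolt1_top (a point): Centre of the flat top of that bolt's steel head, a plain upright cylinder 16 mm in diameter; as found its top is 62 mm above the table, 15 mm above its cover plate. Moves with the bolt.
- cover1 (a joint): Opening angle in rad of the cover round bolt1: 0 shut (level), 1.3 fully open. The cover is a metal plate 120 x 70 x 5 mm, about 220 g, its top 47 mm above the table, with a 30 x 30 mm window through which the bolt head stands up. It falls shut when let go.
- cover1_bar (a point): Middle of the bar handle of cover1: a round steel bar 10 mm in diameter lying along the beam's y, 52 mm free between its two end posts, 30 mm above the plate and 76.5 mm above the table when shut, 70 mm from the bolt axis towards the beam's -x side. The bar moves with the cover.
- cover1_hinge (a point): Point on the hinge line of cover1, which runs along the beam's y at its +x side, 44 mm above the table; the shut bar is 115 mm from it towards the beam's -x and 32.5 mm above it. Opening turns the cover about the beam's +y: the bar rises and swings towards the beam's +x.
- bolt2 (a joint): How far the bolt at the middle of the beam has sunk, in m: 0 as found, 0.008 fully sunk. A tight bolt does not give (under 1.5 mm even at 20 N); the loose one slides straight down under a push of about 3 to 6 N (slow, stiff slide: 2 N friction plus 60 N s/m), stops at 8 mm and stays down.
- bolt2_top (a point): Centre of the flat top of that bolt's steel head, a plain upright cylinder 16 mm in diameter; as found its top is 62 mm above the table, 15 mm above its cover plate. Moves with the bolt.
- cover2 (a joint): Opening angle in rad of the cover round bolt2: 0 shut (level), 1.3 fully open. The cover is a metal plate 120 x 70 x 5 mm, about 220 g, its top 47 mm above the table, with a 30 x 30 mm window through which the bolt head stands up. It falls shut when let go.
- cover2_bar (a point): Middle of the bar handle of cover2: a round steel bar 10 mm in diameter lying along the beam's y, 52 mm free between its two end posts, 30 mm above the plate and 76.5 mm above the table when shut, 70 mm from the bolt axis towards the beam's -x side. The bar moves with the cover.
- cover2_hinge (a point): Point on the hinge line of cover2, which runs along the beam's y at its +x side, 44 mm above the table; the shut bar is 115 mm from it towards the beam's -x and 32.5 mm above it. Opening turns the cover about the beam's +y: the bar rises and swings towards the beam's +x.
- bolt3 (a joint): How far the bolt at the +y end of the beam has sunk, in m: 0 as found, 0.008 fully sunk. A tight bolt does not give (under 1.5 mm even at 20 N); the loose one slides straight down under a push of about 3 to 6 N (slow, stiff slide: 2 N friction plus 60 N s/m), stops at 8 mm and stays down.
- bolt3_top (a point): Centre of the flat top of that bolt's steel head, a plain upright cylinder 16 mm in diameter; as found its top is 62 mm above the table, 15 mm above its cover plate. Moves with the bolt.
- cover3 (a joint): Opening angle in rad of the cover round bolt3: 0 shut (level), 1.3 fully open. The cover is a metal plate 120 x 70 x 5 mm, about 220 g, its top 47 mm above the table, with a 30 x 30 mm window through which the bolt head stands up. It falls shut when let go.
- cover3_bar (a point): Middle of the bar handle of cover3: a round steel bar 10 mm in diameter lying along the beam's y, 52 mm free between its two end posts, 30 mm above the plate and 76.5 mm above the table when shut, 70 mm from the bolt axis towards the beam's -x side. The bar moves with the cover.
- cover3_hinge (a point): Point on the hinge line of cover3, which runs along the beam's y at its +x side, 44 mm above the table; the shut bar is 115 mm from it towards the beam's -x and 32.5 mm above it. Opening turns the cover about the beam's +y: the bar rises and swings towards the beam's +x.
- bead_jar: Bystander: closed glass jar, 64 mm wide, 85 mm high, 0.3 kg, standing near one end of the beam. Origin at the centre of its underside.
- bowl: Bystander: dark wooden bowl, 100 mm wide, 45 mm high, standing near the other end of the beam. Origin at the centre of its underside.
- carving: Bystander: flat dark wood carving about 95 x 45 x 12 mm lying on the table on the robot's side of the beam. Origin at its underside.
- spanner: Bystander: steel spanner 160 mm long, lying on the table on the robot's side of the beam.

How it is judged:
By the outcome, as a careful person would: the job done as asked, in the order asked, and still so for the second after the job is handed in, while the arm keeps its last pose, push and grip.
It also fails if it takes over 53 s, if anything falls off the work surface, if the arm or the gripper's body presses on something with over 40 N, if the wrist force passes 120 N, or if a joint passes its speed limit or range.

## Working session

There is one attempt and no reset: what is moved stays moved. The work goes in short steps, Python scripts to look and compute and a tool call to move; the robot and the scene stay as the last step left them, time stands still between calls to the robot, and variables do not carry over. Pictures are saved under pics/ and viewed, about 8 in all and at most 12, crops included, and the job is handed in when it is done.

Besides the shell and the picture viewer there is one more tool, called by a JSON object that holds its "fn" and its "kwargs", one argument or row to a line. apply_moves: Moves the arm, as the interface text tells. Its arguments: {"type":"object","properties":{"steps":{"type":"array","items":{"type":"object","properties":{"fingers":{"type":"number"},"xyz":{"type":"array","items":{"type":"number"}},"rotation":{"type":"array","items":{"type":"number"}}}}},"newtons":{"type":"number"}},"required":["steps"]}

```bash
mkdir -p pics; ls; cat > h.py <<'E'
import numpy as np, cv2
from bench import bot
from scipy.spatial.transform import Rotation as R
def cam(f):
    F=200/np.tan(np.radians(f["vertical_fov"])/2)
    K=np.array([[F,0,f["cx"]],[0,F,f["cy"]],[0,0,1]]); Rm=cv2.Rodrigues(np.array(f["rvec"],float))[0]
    return K,Rm,np.array(f["tvec"],float).reshape(3,1)
def P(f):
    K,r,t=cam(f); return K@np.hstack([r,t])
def tri(fs,ps):
    A=[]
    for f,p in zip(fs,ps):
        m=P(f); A+= [p[0]*m[2]-m[0], p[1]*m[2]-m[1]]
    A=np.array(A); A/=np.linalg.norm(A[:,:3],axis=1)[:,None]
    return np.linalg.lstsq(A[:,:3],-A[:,3],rcond=None)[0]
def at_z(f,p,z):
    m=P(f); A=np.array([p[0]*m[2]-m[0],p[1]*m[2]-m[1]])
    return np.linalg.solve(A[:,:2],-A[:,3]-A[:,2]*z)
def proj(f,X):
    v=P(f)@np.append(X,1); return v[:2]/v[2]
def save(f,n): cv2.imwrite("pics/"+n,f["pixels"][:,:,::-1])
E
python3 - <<'E'
from h import *
o=bot.get_obs(); print({k:np.round(v,3) for k,v in o.items()}, bot.tcp_to_grasp)
fs={n:bot.grab_frame(n) for n in("side","top")}
for n,f in fs.items():
    print(n,f["vertical_fov"],f["cx"],f["cy"],f["rvec"],f["tvec"],f.get("shot")); 
ims=[f["pixels"][:,:,::-1] for f in fs.values()]
for n in fs: save(fs[n],n+"0.png")
for l in ["bolt1_top","cover1_bar","cover1_hinge","rest","bead_jar","bowl","carving","spanner"]:
    for n,f in fs.items(): print(l,n,[(np.round(d["at"],1).tolist(),round(d["confidence"],2)) for d in bot.spot_point(f,l)][:5])
E
```

```text
pics
{'time': np.float64(0.0), 'q': array([ 1.041,  0.3  ,  1.522, -0.   ,  1.321, -0.067]), 'qvel': array([-0.001, -0.001,  0.   , -0.001, -0.001,  0.   ]), 'tau': array([ 0.0000e+00, -5.3180e+01, -3.5274e+01,  7.1000e-02,  2.4000e-02,
       -0.0000e+00]), 'tool_pos': array([0.245, 0.492, 0.205]), 'eef_rot': array([ 0.688,  0.162,  0.688, -0.163]), 'force': array([0.171, 0.781, 0.702]), 'ft_torque': array([-0.023, -0.011,  0.01 ]), 'grip_width': np.float64(1.001)} -0.0188
side 49.58091761311076 314.43395119103 203.99544260428758 [ 2.11948362 -0.49724952  0.23254181] [-0.49666352  0.23973518  1.04598172] 1
top 46.09512701912369 311.62544733632905 193.67999713502476 [ 2.14997564 -2.18587832  0.12344805] [0.02884205 0.55469264 1.23772689] 2
bolt1_top side [([360.5, 236.2], 0.57)]
bolt1_top top [([363.1, 159.8], 0.43)]
cover1_bar side [([341.9, 241.1], 0.81)]
cover1_bar top [([372.8, 185.8], 0.74)]
cover1_hinge side [([375.0, 234.0], 0.59)]
cover1_hinge top [([363.6, 161.6], 0.71), ([359.2, 147.7], 0.63), ([272.5, 209.9], 0.24)]
rest side [([328.9, 231.1], 0.61)]
rest top [([314.1, 180.2], 0.92), ([364.0, 162.7], 0.66)]
bead_jar side [([275.0, 190.2], 0.67), ([373.4, 235.2], 0.25)]
bead_jar top [([212.8, 198.5], 0.57), ([312.6, 171.6], 0.35)]
bowl side [([426.0, 305.3], 0.64)]
bowl top [([436.3, 150.6], 0.71), ([364.1, 246.1], 0.25)]
carving side [([291.2, 275.9], 0.78)]
carving top [([362.3, 241.2], 0.79)]
spanner side [([248.3, 231.9], 0.64)]
spanner top [([278.2, 251.8], 0.61)]
```

```bash
ls pics
```

```text
side0.png
top0.png
```

View pics/top0.png

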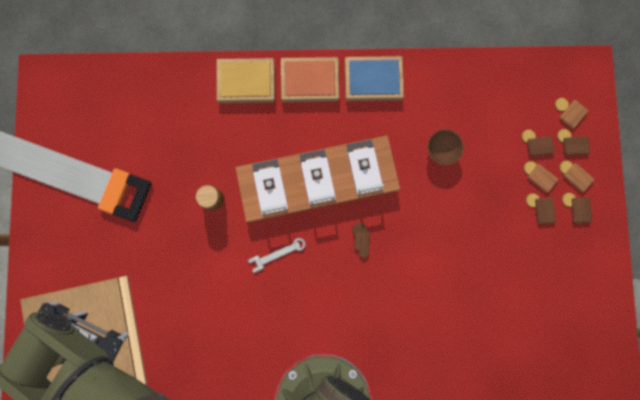

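View pics/side0.png

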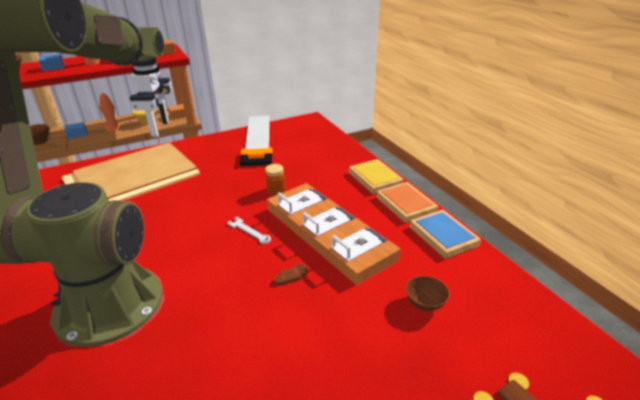

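```bash
python3 - <<'E'
from h import *
fs={n:bot.grab_frame(n) for n in("side","top")}
for l in ["bolt1_top","bolt2_top","bolt3_top","cover1_bar","cover2_bar","cover3_bar","rest","bead_jar","bowl","carving","spanner"]:
    d=[bot.spot_point(f,l) for f in fs.values()]
    if all(d):
        X=tri(fs.values(),[d[0][0]["at"],d[1][0]["at"]])
        print(l,X.round(4),[np.round(x[0]["at"],1).tolist() for x in d],[np.round(np.linalg.norm(proj(f,X)-x[0]["at"]),1) for f,x in zip(fs.values(),d)],[round(x[0]["confidence"],2) for x in d])
    else: print(l,d)
E
```

```text
bolt1_top [ 0.6374 -0.1214  0.0425] [[361.4, 241.5], [364.1, 160.5]] [np.float64(1.6), np.float64(1.6)] [0.56, 0.51]
bolt2_top [0.6246 0.0214 0.0412] [[327.2, 216.5], [312.8, 160.8]] [np.float64(6.6), np.float64(7.1)] [0.4, 0.61]
bolt3_top [0.5797 0.1294 0.0646] [[305.5, 194.0], [269.1, 185.5]] [np.float64(1.7), np.float64(2.0)] [0.44, 0.55]
cover1_bar [ 0.4877 -0.1005  0.2326] [[283.0, 197.2], [371.6, 188.7]] [np.float64(24.0), np.float64(24.8)] [0.46, 0.93]
cover2_bar [ 0.5365 -0.2413  0.2727] [[312.1, 217.7], [441.4, 145.2]] [np.float64(46.3), np.float64(44.0)] [0.87, 0.72]
cover3_bar [0.5168 0.1343 0.0688] [[284.2, 197.6], [267.8, 207.8]] [np.float64(0.4), np.float64(0.4)] [0.88, 0.96]
rest [ 0.5991  0.0059 -0.0116] [[327.6, 235.0], [316.5, 178.8]] [np.float64(0.8), np.float64(0.8)] [0.56, 0.7]
bead_jar [ 0.7619  0.1411 -0.3883] [[425.4, 305.3], [213.3, 201.0]] [np.float64(78.4), np.float64(81.3)] [0.32, 0.57]
bowl [ 0.6736 -0.3408  0.0106] [[426.1, 299.2], [440.2, 151.4]] [np.float64(2.2), np.float64(1.8)] [0.96, 0.74]
carving [ 0.4215 -0.1171 -0.0025] [[288.3, 278.5], [362.4, 242.5]] [np.float64(0.2), np.float64(0.2)] [0.86, 0.71]
spanner [0.3978 0.1096 0.0063] [[250.6, 230.1], [279.4, 252.8]] [np.float64(0.0), np.float64(0.1)] [0.66, 0.93]
```

Both views show the beam (top image, corners about (236,166), (388,137), (398,190), (246,221)), with the three bars on the robot's side; jar is at (208,198) left, bowl at (446,148) right. I'll enlarge to get exact pixels.

```bash
python3 - <<'E'
import cv2,numpy as np
t=cv2.imread("pics/top0.png")[130:230,225:410]; s=cv2.imread("pics/side0.png")[178:283,258:408]
a=cv2.resize(t,None,fx=4,fy=4,interpolation=cv2.INTER_CUBIC); b=cv2.resize(s,None,fx=5,fy=5,interpolation=cv2.INTER_CUBIC)
for im,x0,y0,k in((a,225,130,4),(b,258,178,5)):
    for x in range(-x0%20,im.shape[1]//k,20): cv2.putText(im,str(x0+x),(x*k,8),0,.35,(255,255,255),1); cv2.line(im,(x*k,0),(x*k,im.shape[0]),(255,255,0),1) if 0 else cv2.line(im,(x*k,9),(x*k,16),(255,255,255),1)
    for y in range(-y0%20,im.shape[0]//k,20): cv2.putText(im,str(y0+y),(0,y*k),0,.35,(255,255,255),1); cv2.line(im,(25,y*k),(32,y*k),(255,255,255),1)
cv2.imwrite("pics/ca.png",a);cv2.imwrite("pics/cb.png",b)
E
```

```text
(no output)
```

View pics/ca.png

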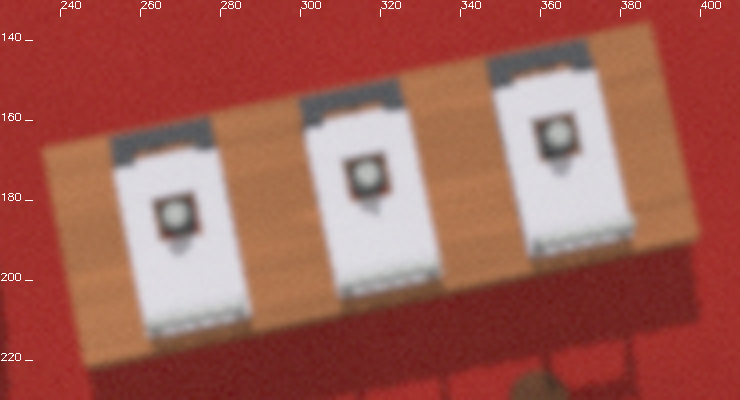

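View pics/cb.png

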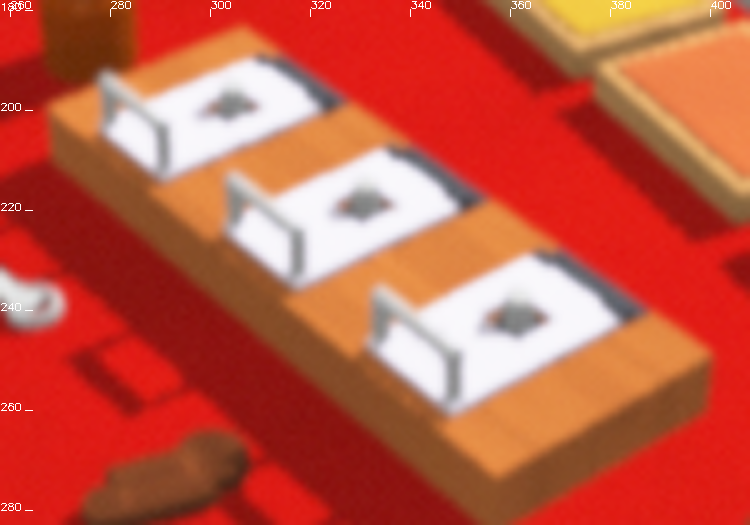

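```bash
cat > fit.py <<'E'
from h import *
from scipy.optimize import least_squares
fs={n:bot.grab_frame(n) for n in("side","top")}
c=[(-.075,.21,.04),(.075,.21,.04),(.075,-.21,.04),(-.075,-.21,.04)]
b=[(.01,y,.062) for y in(.13,0,-.13)]; h=[(-.06,y,.0775) for y in(.13,0,-.13)]
M=np.array(c+b+h)
T=[(246.8,222.2),(235.5,167),(388.2,135.8),(400,189.2),(269,183.2),(317,173.5),(364.8,163.3),(274.3,210.5),(322.5,200.7),(370.5,190.7)]
# order c: (-x,+y),(+x,+y),(+x,-y),(-x,-y)
S=[(267.6,198.8),(306.4,183),(400.4,248.4),(357.6,273.4),(304.6,196.6),(331.4,216.4),(361.8,239.2),(285,198),(311,219),(341.4,242.2)]
def W(p,X): 
    r=R.from_euler("z",p[2]).as_matrix(); return X@r.T+[p[0],p[1],p[3]]
def res(p): return np.concatenate([np.concatenate([proj(f,X)-q for X,q in zip(W(p,M),Q)]) for f,Q in((fs["side"],S),(fs["top"],T))])
s=least_squares(res,[.6,0,.2,0],loss="soft_l1")
print(s.x, np.abs(s.fun).max()); print(res(s.x).reshape(-1,2).round(1).tolist())
for i in (4,7): print([tri([fs["side"],fs["top"]],[S[j],T[j]]).round(4).tolist() for j in range(i,i+3)])
p=s.x*[1,1,1,0]
print("bolts3,2,1",W(p,M[4:7]).round(4).tolist()); print("bars",W(p,M[7:]).round(4).tolist())
o=bot.get_obs(); print(o["tool_pos"], R.from_quat(np.array(o["eef_rot"])[[1,2,3,0]]).as_matrix().round(3))
E
python3 fit.py
```

```text
[ 0.59615104  0.00219831  0.19137153 -0.00193404] 2.513226647691198
[[-0.8, 0.6], [-0.2, 0.4], [-0.0, 0.7], [-0.6, 0.4], [-0.6, -1.6], [-0.7, -1.8], [-0.3, -2.1], [-0.6, 0.7], [-0.4, 0.3], [-0.4, 0.9], [-0.2, -0.7], [0.4, 0.0], [-0.5, -0.2], [0.2, -0.0], [0.0, 0.1], [0.2, -0.3], [0.4, -0.0], [-0.5, -1.8], [0.4, -2.3], [1.2, -2.5]]
[[0.5828, 0.1322, 0.0535], [0.6073, 0.0042, 0.053], [0.632, -0.1235, 0.0526]]
[[0.5105, 0.116, 0.0797], [0.5346, -0.0092, 0.0767], [0.5593, -0.1349, 0.077]]
bolts3,2,1 [[0.5812, 0.1317, 0.062], [0.606, 0.0041, 0.062], [0.6307, -0.1235, 0.062]]
bars [[0.5125, 0.1184, 0.0775], [0.5372, -0.0092, 0.0775], [0.562, -0.1368, 0.0775]]
[0.24553721 0.4921387  0.20544808] [[-0.     0.446  0.895]
 [ 0.     0.895 -0.446]
 [-1.    -0.    -0.   ]]
```

The fit agrees with both views: the beam is at (0.596, 0.002), yaw 0.191. The bolts and bars are located, so I'll turn the jaws onto the beam's x axis and go above bolt3.

{"fn": "apply_moves", "kwargs": {
  "steps": [
    {"fingers": 1,"rotation": [10.5,0,0]},
    {"fingers": 1,"rotation": [10.5,0,0]},
    {"fingers": 1,"rotation": [10.5,0,0]},
    {"fingers": 1,"rotation": [10.5,0,0]},
    {"fingers": 1,"rotation": [10.5,0,0]}
  ],
  "newtons": 20
}}

```text
schema error: expected keys fingers, xyz, rotation
```

{"fn": "apply_moves", "kwargs": {
  "steps": [
    {"fingers": 1,"xyz": [0,2.6,4.2]},
    {"fingers": 1,"xyz": [0,2.6,4.2]},
    {"fingers": 1,"xyz": [0,2.6,4.2]},
    {"fingers": 1,"xyz": [0,2.6,4.2]},
    {"fingers": 1,"xyz": [0,2.6,4.2]},
    {"fingers": 1,"xyz": [0,2.6,4.2]},
    {"fingers": 1,"xyz": [0,2.6,4.2]},
    {"fingers": 1,"xyz": [0,2.6,4.2]},
    {"fingers": 1,"xyz": [0,2.6,4.2]},
    {"fingers": 1,"xyz": [0,2.6,4.2]}
  ]
}}

```text
schema error: expected keys fingers, xyz, rotation
```

```bash
cat > st.py <<'E'
from h import *
import sys
bp=np.array([.5962,.0022,0]); rb=R.from_euler("z",.1914).as_matrix()
def beam(X): return rb.T@(np.array(X)-bp)
if __name__=="__main__":
    o=bot.get_obs(); r=R.from_quat(np.array(o["eef_rot"])[[1,2,3,0]]).as_matrix(); p=np.array(o["tool_pos"])
    print("t",round(o["time"],2),"tcp",p.round(4),"beam",(beam(p)*1e3).round(1),"F",np.round(o["force"],2),"grip",round(o["grip_width"]*94,1),"q",np.round(o["q"],2))
    print("axes in beam (cols)",(rb.T@r).round(3).tolist())
    if len(sys.argv)>1:
        t=np.array(eval(sys.argv[1]))/1e3; print("tool shift cm",(r.T@(rb@t+bp-p)*100).round(2))
E
python3 st.py "[10,130,80]"
```

```text
t 2.2 tcp [0.2455 0.4921 0.2054] beam [-251.1  547.7  205.4] F [ 0.11 -1.   -0.15] grip 93.8 q [ 1.04  0.3   1.52  0.    1.32 -0.07]
axes in beam (cols) [[-0.0, 0.609, 0.794], [0.0, 0.794, -0.609], [-1.0, -0.0, -0.0]]
tool shift cm [ 12.54 -17.26  46.13]
```

{"fn": "apply_moves", "kwargs": {
  "steps": [
    {"fingers": 1,"xyz": [0,0,0],"rotation": [10.5,0,0]},
    {"fingers": 1,"xyz": [0,0,0],"rotation": [10.5,0,0]},
    {"fingers": 1,"xyz": [0,0,0],"rotation": [10.5,0,0]},
    {"fingers": 1,"xyz": [0,0,0],"rotation": [10.5,0,0]},
    {"fingers": 1,"xyz": [0,0,0],"rotation": [10.5,0,0]}
  ],
  "newtons": 20
}}

```text
time: 2.82
tool_pos: [0.2456, 0.4921, 0.2055]
eef_rot: [0.544, 0.452, 0.544, -0.452]
force: [-0.0, -0.9, -0.1]
grip_width: 0.509
```

{"fn": "apply_moves", "kwargs": {
  "steps": [
    {"fingers": 1,"xyz": [0,2.6,4.2],"rotation": [0,0,0]},
    {"fingers": 1,"xyz": [0,2.6,4.2],"rotation": [0,0,0]},
    {"fingers": 1,"xyz": [0,2.6,4.2],"rotation": [0,0,0]},
    {"fingers": 1,"xyz": [0,2.6,4.2],"rotation": [0,0,0]},
    {"fingers": 1,"xyz": [0,2.6,4.2],"rotation": [0,0,0]},
    {"fingers": 1,"xyz": [0,2.6,4.2],"rotation": [0,0,0]},
    {"fingers": 1,"xyz": [0,2.6,4.2],"rotation": [0,0,0]},
    {"fingers": 1,"xyz": [0,2.6,4.2],"rotation": [0,0,0]},
    {"fingers": 1,"xyz": [0,2.6,4.2],"rotation": [0,0,0]},
    {"fingers": 1,"xyz": [0,2.6,4.2],"rotation": [0,0,0]}
  ]
}}

```text
time: 4.08
tool_pos: [0.5818, 0.128, 0.2055]
eef_rot: [0.546, 0.45, 0.546, -0.45]
force: [0.5, 0.4, -0.1]
grip_width: 0.007
```

```bash
python3 st.py "[10,130,80]"
```

```text
t 4.08 tcp [0.5818 0.128  0.2055] beam [  9.8 126.3 205.5] F [ 0.46  0.4  -0.05] grip 0.7 q [ 0.16  0.4   1.38  0.    1.36 -0.04]
axes in beam (cols) [[0.0, 1.0, 0.0], [0.0, 0.0, -1.0], [-1.0, 0.0, -0.0]]
tool shift cm [12.55  0.02 -0.37]
```

{"fn": "apply_moves", "kwargs": {
  "steps": [
    {"fingers": 1,"xyz": [4.5,0,-0.37],"rotation": [0,0,0]},
    {"fingers": 1,"xyz": [4.5,0,0],"rotation": [0,0,0]},
    {"fingers": 1,"xyz": [4.0,0,0],"rotation": [0,0,0]},
    {"fingers": 1,"xyz": [0.5,0,0],"rotation": [0,0,0]}
  ]
}}

```text
time: 4.58
tool_pos: [0.5788, 0.1328, 0.0682]
eef_rot: [0.545, 0.449, 0.547, -0.451]
force: [0.7, -0.7, 0.9]
grip_width: 0.01
```

{"fn": "apply_moves", "kwargs": {
  "steps": [
    {"fingers": 1,"xyz": [0.3,0,0],"rotation": [0,0,0]},
    {"fingers": 1,"xyz": [0.3,0,0],"rotation": [0,0,0]}
  ]
}}

```text
time: 4.82
tool_pos: [0.581, 0.1332, 0.0661]
eef_rot: [0.546, 0.451, 0.545, -0.449]
force: [-0.4, 0.2, 0.0]
grip_width: 0.002
```

{"fn": "apply_moves", "kwargs": {
  "steps": [
    {"fingers": 1,"xyz": [0.2,0,0],"rotation": [0,0,0]}
  ]
}}

```text
time: 4.95
tool_pos: [0.5806, 0.1331, 0.0634]
eef_rot: [0.546, 0.45, 0.545, -0.449]
force: [0.2, 0.4, 0.3]
grip_width: 0.01
```

{"fn": "apply_moves", "kwargs": {
  "steps": [
    {"fingers": 1,"xyz": [0.2,0,0],"rotation": [0,0,0]},
    {"fingers": 1,"xyz": [0.1,0,0],"rotation": [0,0,0]}
  ]
}}

```text
time: 5.2
tool_pos: [0.5804, 0.1331, 0.0599]
eef_rot: [0.546, 0.45, 0.545, -0.45]
force: [0.9, 0.5, 2.4]
grip_width: 0.003
```

{"fn": "apply_moves", "kwargs": {
  "steps": [
    {"fingers": 1,"xyz": [0.2,0,0],"rotation": [0,0,0]}
  ]
}}

```text
time: 5.32
tool_pos: [0.5804, 0.1331, 0.0578]
eef_rot: [0.546, 0.45, 0.545, -0.45]
force: [0.9, 0.9, 2.5]
grip_width: 0.009
```

Bolt3 is giving at about 2.5 N, so it is the loose one. I'll push it to its stop.

{"fn": "apply_moves", "kwargs": {
  "steps": [
    {"fingers": 1,"xyz": [0.2,0,0],"rotation": [0,0,0]},
    {"fingers": 1,"xyz": [0.2,0,0],"rotation": [0,0,0]}
  ]
}}

```text
time: 5.58
tool_pos: [0.5805, 0.1331, 0.0538]
eef_rot: [0.546, 0.45, 0.545, -0.45]
force: [-1.9, 0.1, 15.0]
grip_width: 0.005
```

{"fn": "apply_moves", "kwargs": {
  "steps": [
    {"fingers": 1,"xyz": [0.1,0,0],"rotation": [0,0,0]},
    {"fingers": 1,"xyz": [0.1,0,0],"rotation": [0,0,0]}
  ]
}}

```text
time: 5.82
tool_pos: [0.5806, 0.1331, 0.0533]
eef_rot: [0.546, 0.45, 0.545, -0.449]
force: [-7.6, -1.2, 26.1]
grip_width: 0.005
```

{"fn": "apply_moves", "kwargs": {
  "steps": [
    {"fingers": 1,"xyz": [0.05,0,0],"rotation": [0,0,0]},
    {"fingers": 1,"xyz": [0,0,0],"rotation": [0,0,0]},
    {"fingers": 1,"xyz": [0,0,0],"rotation": [0,0,0]}
  ]
}}

```text
time: 6.2
tool_pos: [0.5807, 0.1331, 0.0532]
eef_rot: [0.546, 0.45, 0.545, -0.449]
force: [-7.7, -1.2, 26.7]
grip_width: 0.001
```

It stopped dead at z≈0.053 under 27 N, about 8 mm down from first contact. Next I'll rise and move above bar 3.

{"fn": "apply_moves", "kwargs": {
  "steps": [
    {"fingers": 1,"xyz": [-3.5,0,0],"rotation": [0,0,0]},
    {"fingers": 0.5,"xyz": [-3.5,0,0],"rotation": [0,0,0]},
    {"fingers": 0.5,"xyz": [0,-3.5,0],"rotation": [0,0,0]},
    {"fingers": 0.5,"xyz": [0,-3.5,0],"rotation": [0,0,0]},
    {"fingers": 0.5,"xyz": [0,0,0],"rotation": [0,0,0]},
    {"fingers": 0.5,"xyz": [0,0,0],"rotation": [0,0,0]}
  ]
}}

```text
time: 6.95
tool_pos: [0.5119, 0.1197, 0.1209]
eef_rot: [0.546, 0.45, 0.546, -0.45]
force: [0.7, 0.0, -0.8]
grip_width: 0.487
```

```bash
python3 st.py "[-60,130,64]"; python3 - <<'E'
from h import *
from st import *
fs={n:bot.grab_frame(n) for n in("side","top")}
d=[bot.spot_point(f,"cover3_bar") for f in fs.values()]; print(d)
d=[bot.spot_point(f,"bolt3_top") for f in fs.values()]; print(d)
f=fs["side"];im=f["pixels"][150:250,250:370,::-1].copy()
cv2.imwrite("pics/s1.png",cv2.resize(im,None,fx=5,fy=5,interpolation=cv2.INTER_CUBIC))
E
```

```text
t 6.95 tcp [0.5119 0.1197 0.1209] beam [-60.4 131.4 120.9] F [ 0.67  0.03 -0.76] grip 45.8 q [ 0.16  0.33  1.69 -0.    1.12 -0.03]
axes in beam (cols) [[0.0, 1.0, 0.0], [-0.0, 0.0, -1.0], [-1.0, 0.0, 0.0]]
tool shift cm [5.69 0.04 0.14]
[[{'at': [284.2, 198.6], 'confidence': 0.7}], []]
[[{'at': [300.7, 196.0], 'confidence': 0.48}, {'at': [287.5, 276.0], 'confidence': 0.48}], []]
```

View pics/s1.png

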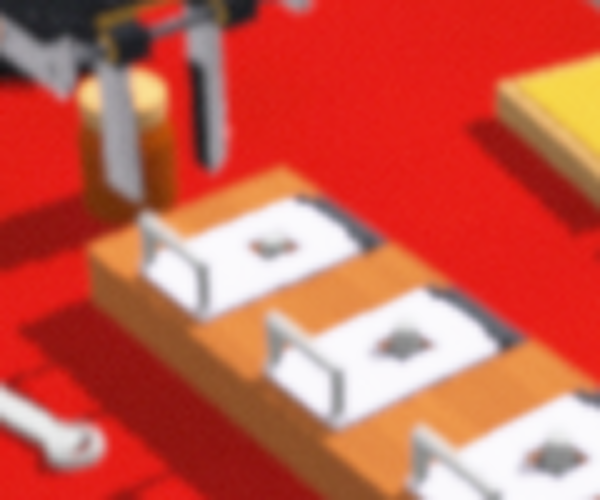

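Bolt3's head (crop (273,242)) now sits visibly lower than bolt2's (405,340), and the fingers straddle bar 3. I'll go down and grip it.

{"fn": "apply_moves", "kwargs": {
  "steps": [
    {"fingers": 0.5,"xyz": [3,0,0.14],"rotation": [0,0,0]},
    {"fingers": 0.5,"xyz": [1.9,0,0],"rotation": [0,0,0]},
    {"fingers": 0.5,"xyz": [0.9,0,0],"rotation": [0,0,0]},
    {"fingers": 0.5,"xyz": [0,0,0],"rotation": [0,0,0]}
  ],
  "newtons": 15
}}

```text
time: 7.75
tool_pos: [0.5116, 0.1183, 0.0628]
eef_rot: [0.545, 0.45, 0.546, -0.45]
force: [0.3, 0.6, 0.6]
grip_width: 0.5
```

{"fn": "apply_moves", "kwargs": {
  "steps": [
    {"fingers": 1,"xyz": [0,0,0],"rotation": [0,0,0]},
    {"fingers": 1,"xyz": [0,0,0],"rotation": [0,0,0]},
    {"fingers": 1,"xyz": [0,0,0],"rotation": [0,0,0]},
    {"fingers": 1,"xyz": [0,0,0],"rotation": [0,0,0]},
    {"fingers": 1,"xyz": [0,0,0],"rotation": [0,0,0]}
  ]
}}

```text
time: 8.38
tool_pos: [0.5131, 0.1185, 0.0635]
eef_rot: [0.546, 0.451, 0.545, -0.449]
force: [8.9, 1.7, -4.7]
grip_width: 0.1
```

```bash
python3 st.py; python3 - <<'E'
# bar path in beam x,z about hinge; tool tilted by k*theta about tool -z (=beam +y); rows in tool frame
import numpy as np
from scipy.spatial.transform import Rotation as R
a=.0125; k=0.2; T=np.radians(54); n=18
def pose(th):
    r=R.from_rotvec([0,th,0]); bar=r.apply([-.115,0,.0325]); t=R.from_rotvec([0,k*th,0]); 
    tool=t*R.from_matrix(np.array([[0,1,0],[0,0,-1],[-1,0,0]])); return bar+tool.apply([a,0,0]),tool
p,t=pose(0)
for i in range(1,n+1):
    q,u=pose(T*i/n); print((t.inv().apply(q-p)*100).round(2),np.degrees((t.inv()*u).as_rotvec()).round(2)); p,t=q,u
E
```

```text
t 8.38 tcp [0.5131 0.1185 0.0635] beam [-59.5 130.   63.5] F [ 8.95  1.7  -4.66] grip 9.4 q [ 0.16  0.41  1.73  0.    1.   -0.03]
axes in beam (cols) [[0.004, 1.0, 0.0], [0.0, 0.0, -1.0], [-1.0, 0.004, -0.0]]
[-0.6   0.17  0.  ] [ 0.   0.  -0.6]
[-0.59  0.2   0.  ] [ 0.   0.  -0.6]
[-0.58  0.22  0.  ] [ 0.   0.  -0.6]
[-0.57  0.25  0.  ] [ 0.   0.  -0.6]
[-0.56  0.27  0.  ] [ 0.   0.  -0.6]
[-0.55  0.29  0.  ] [ 0.   0.  -0.6]
[-0.53  0.32  0.  ] [ 0.   0.  -0.6]
[-0.52  0.34 -0.  ] [ 0.   0.  -0.6]
[-0.5   0.36 -0.  ] [ 0.   0.  -0.6]
[-0.49  0.38  0.  ] [ 0.   0.  -0.6]
[-0.47  0.4   0.  ] [ 0.   0.  -0.6]
[-0.45  0.42  0.  ] [ 0.   0.  -0.6]
[-0.43  0.44  0.  ] [ 0.   0.  -0.6]
[-0.41  0.46 -0.  ] [ 0.   0.  -0.6]
[-0.39  0.47  0.  ] [ 0.   0.  -0.6]
[-0.37  0.49 -0.  ] [ 0.   0.  -0.6]
[-0.35  0.5   0.  ] [ 0.   0.  -0.6]
[-0.33  0.52  0.  ] [ 0.   0.  -0.6]
```

The opening holds at 9.4 mm, which is the bar. I'll lift along the hinge arc, starting with 6 rows.

{"fn": "apply_moves", "kwargs": {
  "steps": [
    {"fingers": 1,"xyz": [-0.6,0.27,0],"rotation": [0,0,-0.6]},
    {"fingers": 1,"xyz": [-0.59,0.2,0],"rotation": [0,0,-0.6]},
    {"fingers": 1,"xyz": [-0.58,0.22,0],"rotation": [0,0,-0.6]},
    {"fingers": 1,"xyz": [-0.57,0.25,0],"rotation": [0,0,-0.6]},
    {"fingers": 1,"xyz": [-0.56,0.27,0],"rotation": [0,0,-0.6]},
    {"fingers": 1,"xyz": [-0.55,0.29,0],"rotation": [0,0,-0.6]}
  ]
}}

```text
time: 9.12
tool_pos: [0.5272, 0.1213, 0.0973]
eef_rot: [0.531, 0.432, 0.56, -0.467]
force: [1.3, -0.6, -3.6]
grip_width: 0.1
```

Forces are small and the bar is still held, so I'll continue.

{"fn": "apply_moves", "kwargs": {
  "steps": [
    {"fingers": 1,"xyz": [-0.53,0.32,0],"rotation": [0,0,-0.6]},
    {"fingers": 1,"xyz": [-0.52,0.34,0],"rotation": [0,0,-0.6]},
    {"fingers": 1,"xyz": [-0.5,0.36,0],"rotation": [0,0,-0.6]},
    {"fingers": 1,"xyz": [-0.49,0.38,0],"rotation": [0,0,-0.6]},
    {"fingers": 1,"xyz": [-0.47,0.4,0],"rotation": [0,0,-0.6]},
    {"fingers": 1,"xyz": [-0.45,0.42,0],"rotation": [0,0,-0.6]}
  ]
}}

```text
time: 9.88
tool_pos: [0.5508, 0.1259, 0.1256]
eef_rot: [0.516, 0.414, 0.573, -0.484]
force: [-11.1, -4.0, 11.1]
grip_width: 0.101
```

{"fn": "apply_moves", "kwargs": {
  "steps": [
    {"fingers": 1,"xyz": [-0.43,0.44,0],"rotation": [0,0,-0.6]},
    {"fingers": 1,"xyz": [-0.41,0.46,0],"rotation": [0,0,-0.6]},
    {"fingers": 1,"xyz": [-0.39,0.47,0],"rotation": [0,0,-0.6]},
    {"fingers": 1,"xyz": [-0.37,0.49,0],"rotation": [0,0,-0.6]},
    {"fingers": 1,"xyz": [-0.35,0.5,0],"rotation": [0,0,-0.6]},
    {"fingers": 1,"xyz": [-0.33,0.52,0],"rotation": [0,0,-0.6]},
    {"fingers": 1,"xyz": [0,0,0],"rotation": [0,0,0]},
    {"fingers": 1,"xyz": [0,0,0],"rotation": [0,0,0]}
  ]
}}

```text
time: 10.88
tool_pos: [0.583, 0.1321, 0.1443]
eef_rot: [0.501, 0.397, 0.585, -0.499]
force: [-4.2, -2.4, 10.5]
grip_width: 0.099
```

```bash
python3 st.py; python3 - <<'E'
from h import *
from st import beam
o=bot.get_obs(); r=R.from_quat(np.array(o["eef_rot"])[[1,2,3,0]]); g=beam(np.array(o["tool_pos"])+r.apply([-.0125,0,0]))-[.055,0,.044]
print("bar rel hinge",g.round(4),"radius",np.hypot(g[0],g[2]).round(4),"angle",np.degrees(np.arctan2(g[2],-g[0])-np.arctan2(.0325,.115)))
fs={n:bot.grab_frame(n) for n in("side","top")}
a=fs["side"]["pixels"][120:300,240:420,::-1]; b=fs["top"]["pixels"][110:290,220:400,::-1]
cv2.imwrite("pics/end.png",cv2.resize(np.hstack([a,b]),(800,400),interpolation=cv2.INTER_CUBIC))
E
```

```text
t 10.88 tcp [0.583  0.1321 0.1443] beam [ 11.8 130.  144.3] F [-4.16 -2.42 10.52] grip 9.3 q [ 0.16  0.57  1.29 -0.01  1.47 -0.03]
axes in beam (cols) [[-0.187, 0.982, 0.0], [-0.0, 0.0, -1.0], [-0.982, -0.187, 0.0]]
bar rel hinge [-0.0409  0.13    0.1126] radius 0.1198 angle 54.26452401148253
```

View pics/end.png

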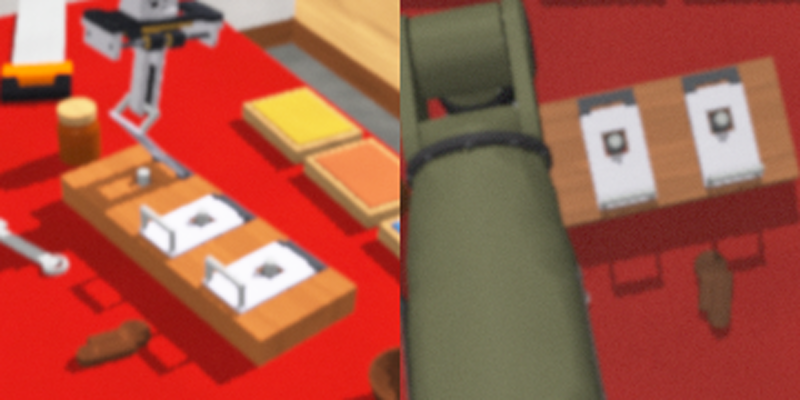

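The side view shows cover 3 held open at about 54° with bolt 3 exposed (crop (143,177)). Covers 1 and 2 are shut, and the jar, spanner, carving and the visible part of the bowl are where they were. Handing in.

```bash
python3 -c "
from bench import bot
print(bot.finish_job())"
```

```text
the job is handed in; nothing more can be done
None
```

The job is done and handed in at about 11 s. Bolt3, at the beam's +y end, was the loose one, and its cover is held open by its bar in the gripper.

- **Finding the bolt:** I tapped bolt3 first and it gave at about 2.5 N, so I did not tap bolt1 or bolt2.
- **Pushing it down:** it went down about 8 mm, from z ≈ 62 mm to 53–54 mm. It then held firm under 27 N.
- **Cover angle:** the arm's pose puts the cover at about 54° (bar 119.8 mm from the hinge line, 119.5 mm expected). The side camera shows it clearly raised.
- **Grip:** the opening is steady at 9.3 mm on the 10 mm bar, with about 12 N at the wrist.
- **Everything else:** covers 1 and 2 are shut, and the jar, carving and spanner look unmoved. The bowl was only partly in the last picture, but the arm never went near it.

**Checks that disagreed or failed:**
- My camera estimate of the bolt-head heights came out about 9 mm low. The height at first contact matched the stated 62 mm instead.
- The top camera could not check bolt3 or its cover at the end because the arm was in the way.

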